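# Clamp a bearing housing in the inspection fixture with the T-key

## Robot

A 6-joint arm with a two-finger parallel gripper is mounted at the origin on the work surface. World frame = base frame: x ahead of the robot, y to its left, z up, the work surface at z = 0. Lengths are in m, angles in degrees, forces in N, time in s.
With the tool pointing down it reaches from about 0.325 to 0.85 m from the base axis. Payload 15.5 kg.
Tool frame: the origin (TCP) lies midway between the tips of the shut fingers; the grasp point (between the pads) lies 19 mm behind it (grip_point_offset is the distance from the TCP to the grasp point, in m); z points along the fingers, y is the line along which they close (so a half turn about z gives the same grasp; the last joint's range is limited). The gripper opens to 91 mm and grips with 3 to 60 N. Pads are 32 mm wide; open, the fingers measure 118 mm over their backs; the gripper's body (76 mm by 178 mm) begins 60 mm behind the grasp point.
Start: joints at [-74.055, 28.281, 77.091, -0, 74.628, -5.472], TCP at [0.228, -0.582, 0.178] pointing down, gripper open.
Joint ranges: [-166.48, 166.48], [-47.26, 123.95], [12.59, 153.08], [-70.14, 250.14], [6.76, 159.57], [-176.63, 176.63]. Speed limits (degrees/s): [108.29, 108.29, 147.25, 172.46, 172.46, 172.46].

## Interface

Orientations are given as [roll, pitch, yaw] about the fixed x, y, z axes, in that order (R = Rz(yaw) Ry(pitch) Rx(roll)).
In Python, from workcell import state, grab_frame, sign_off, search_frame, outline_of, place_of, grip_point_offset gives the robot as it stands.
- The arm moves only by the tool arm_command, never from a script. Its arguments are lists of equal length, an entry for each row: "linear": the shift along the tool's x, y, z in mm, a list of three; "dr": the turn, a rotation vector about the tool's x, y, z in degrees, a list of three. A call has exactly 8 rows; each row is the pose to reach, as a shift and turn from the pose commanded when the call began, along the tool's axes at that moment; what a row does not reach only later rows make up. A row lasts 1/12 s, in which the tool goes at most 41.7 mm and 7.16 degrees, less where a joint would pass 70% of its speed; a pose out of reach is approached as far as the arm can. A call with a gripper value outside its range is refused whole. "hand" is the opening, from 0 (shut) to 1 (fully open), set as the call begins (left out, the last holds). The fingers move at their own pace and stop on an object; "force" is the grip in N (left out, the last holds). Time passes only in rows, so rows that repeat a pose let the fingers close, or fill a call up. It gives the time, the measured TCP pose, the force, the opening and the grip force at its end, in the units of the state.
- state(): the state, without advancing time (a new reading comes with each control period).
- grab_frame(name): name is "side" or "top" or "wrist"; returns a dict with "pixels" (420x560x3 uint8, blue, green, red), "mtx" (3x3 intrinsics, pixels), "origin" and "attitude" of the camera in the world. Camera axes: x right, y up, looking along -z (the intrinsics and any distortion apply to the point x, -y, -z); pixel columns grow to the right and rows downward; lengths in m; the calibration is good to about 2 mm. A picture is of the moment at which its call begins. There is no depth.
- sign_off(): hands the job in; it is judged then, once.
Trained networks look in the newest picture that a camera, given by its name, has taken for a name from the list of things; names that differ only in an ending like _2 or _b are one class to them, and where a whole thing is asked for, a point or a joint stands for the part that bears it (a point fixed in the world has none). Each returns a list of dicts, best first, with "conf" (0 to 1); they miss things now and then, are a little off and sometimes report something else, mostly with a low value. They report only what shows in the picture. A call takes as long as a camera call. They do not tell look-alikes from the thing itself.
- search_frame(camera, thing): "box" ([left, top, right, bottom] in pixels, round what is visible of it).
- outline_of(camera, thing): "mask" (420x560 bool, what is visible of it) and "box" ([left, top, right, bottom] in pixels, round what is visible of it).
- place_of(camera, thing): "pixel" ([column, row] in pixels: a listed point, or the origin of a listed thing).
The state is a dict: "clock": time; "q": joint angles; "joint_vel": joint speeds; "effort": joint torques, N m; "eef_pos": TCP position; "eef_rot": TCP orientation; "wrist_force": force on the tool from outside, world axes, zero at the start; "wrist_torque": the same for the moment, N m; "finger_gap": finger opening in m; "finger_force": force on a finger pad.
Only numpy, scipy, OpenCV 4.12 (cv2) and the standard library are available. Lean on these libraries where they do the work, as an engineer would, in place of code of your own. Each camera call takes 0.05 s, during which the arm holds its last target. There are 200 camera calls.

## Task

Make this bearing housing ready for measuring: push it along the fixture's rails until its foot is fully home against the two stop pins, then take the T-key from its stand, lower it down through the housing's bores onto the square stem at the bottom and turn it clockwise (seen from above) as far as it goes, so that both clamp toes are right over the foot. Lift the key out and put it back upright in its stand, and leave the other things on the table where they are.

Things in the scene. Friction and masses are not known exactly. Their poses are not given: they have to be found in the camera images.
- fixture: Fixed aluminium fixture plate 210 x 190 x 36 mm. Origin: on the stem axis, at the underside; plate spans x -130..80, y -95..95 mm; +x is the way the housing is pushed, -x end (mouth) faces the robot. Two dark rails along x, 92 mm apart, 13.5 mm high; two stop pins 14 mm diameter, 22 mm tall at x=57, y=+-28 mm. A clamp toe slides on each side at x=0, its bridge reaching 67 mm above the table.
- seat (a point): Point on the stem axis at the plate's top, 36 mm above the table; axes as fixture. The housing's origin comes here when home. Below it is a round well, 37 mm diameter, 24 mm deep (floor 12 mm above the table), with the stem in its middle.
- stem (a joint): Turn of the square stem, rad: 0 = toes fully back, 1.571 = end stop, toes 11 mm over the foot (each toe moves 14 mm). Grows CLOCKWISE seen from above. Starts at 0 to 0.25. Needs about 0.12 N m, stays where left. Turn it with the key: the loose socket has 0.14 rad of play either way and a grip yields a little, so the hand turns 0.2 to 0.4 rad farther than the stem.
- stem_top (a point): Top of the stem, 32 mm above the table; turns with the stem: its x axis is parallel to one pair of flats and, at joint value 0, to the fixture's x. Stem: 12 mm square for 14 mm up from the well's floor, then a 6 mm tall cone as lead-in.
- housing: Loose aluminium bearing housing, 0.75 kg, 80 mm tall, between the rails (1 mm play each side), 30 to 65 mm short of home. Origin: centre of underside, on the bore axis; x along the rails. Foot 100 (x) x 90 x 12 mm; block 68 (x) x 60 mm to z=38, flat faces at x=+-34 mm (push there, low); webs with windows z=38..60; round boss 58 mm diameter to z=80. Bore 34 mm through all.
- bore_top (a point): Centre of the mouth of the housing's bore, on the boss, 116 mm above the table.
- key: Loose steel T-key, 0.3 kg, 157 mm long, upright in the stand. Origin: centre of the socket's open lower end; z up the shank. Socket 13.6 mm square inside, 24 mm deep, 26 mm across outside; shank 14 mm; cross bar along key x, 100 x 12 (y) x 14 mm, centre at z=150 mm, parallel to the socket's flats; 22 mm neck under it. Seated on the stem, lower end is 12 mm above the table.
- stand: Fixed key stand: grey block 64 x 64 mm, 62 mm high, on a 90 mm square steel foot; origin at the centre of its underside.
- stand_hole (a point): Centre of the mouth of the stand's hole, 62 mm above the table: round, 33 mm diameter, 52 mm deep (floor 10 mm above the table).
- ring_gauge: Bystander: loose steel ring, 84 mm diameter, 22 mm high; origin at centre of underside.
- v_block: Bystander: loose steel V-block 70 x 50 x 45 mm; origin at centre of underside.
- datum_sphere: Bystander: loose reference sphere (white 25 mm ball on a post on a 64 mm foot), 107 mm tall; origin at centre of underside.
- gauge_case: Bystander: closed wooden gauge block case 110 x 180 x 43 mm; origin at centre of underside.
- pendant: Bystander: joystick pendant, grey box 130 x 200 x 47 mm with a joystick to 109 mm; origin at centre of underside.
- screwdriver: Bystander: loose screwdriver, 190 mm long; origin at its underside.
- flask: Bystander: brown-red jar, 64 mm diameter, 150 mm tall; origin at centre of underside.
Mind the look-alikes: they are no part of the job. What is shaped like the key but orange or red is not meant. Leave any turquoise look-alike of the housing alone.

How it is judged:
By the outcome, as a careful person would: the job done as asked, in the order asked, and still so for the second after the job is handed in, with the robot touching nothing.
It also fails if it takes over 67 s, if anything falls off the work surface, if the arm or the gripper's body presses on something with over 40 N, if the wrist force passes 120 N, or if a joint passes its speed limit or range.

## Working session

There is one attempt and no reset: what is moved stays moved. The work goes in short steps, Python scripts to look and compute and a tool call to move; the robot and the scene stay as the last step left them, time stands still between calls to the robot, and variables do not carry over. Pictures are saved under pics/ and viewed, at most 10 in all, crops included, and the job is handed in when it is done.

Besides the shell and the picture viewer there is one more tool, called after ">>>" by a JSON object that holds its "name" and its "arguments", one argument or row to a line. arm_command: Moves the arm, as the interface text tells. Its arguments: {"type":"object","properties":{"linear":{"type":"array","items":{"type":"array","items":{"type":"number"}}},"dr":{"type":"array","items":{"type":"array","items":{"type":"number"}}},"hand":{"type":"number"},"force":{"type":"number"}},"required":["linear","dr"]}

```bash
mkdir -p pics; ls; cat > h.py <<'E'
import numpy as np, cv2
from workcell import *
from scipy.spatial.transform import Rotation as R
def onplane(f,px,z):
    M=np.array(f["mtx"],float); u=np.linalg.solve(M,[px[0],px[1],1.])
    A=np.array(f["attitude"],float)
    if A.shape!=(3,3): A=R.from_euler('xyz',A,degrees=True).as_matrix()
    d=A@np.array([u[0],-u[1],-u[2]]); o=np.array(f["origin"],float)
    return o+d*(z-o[2])/d[2]
E
python3 - <<'E'
from h import *
s=state(); print(s)
F={}
for c in ("top","side"):
    f=grab_frame(c); cv2.imwrite(f"pics/{c}0.png",f["pixels"]); print(c,{k:v for k,v in f.items() if k!="pixels"})
    for t,z in (("fixture",0),("seat",.036),("bore_top",.116),("housing",.036),("key",.01),("stand_hole",.062),("stand",0),("ring_gauge",0),("v_block",0),("datum_sphere",0),("gauge_case",0),("pendant",0),("screwdriver",0),("flask",0)):
        for d in place_of(c,t)[:3]:
            print(c,t,np.round(d["pixel"],1),round(d["conf"],2),np.round(onplane(f,d["pixel"],z)[:2],4))
E
```

```text
pics
{'clock': 0.0, 'q': array([-7.40562453e+01,  2.83148030e+01,  7.71287137e+01, -5.19652592e-04,
        7.46288884e+01, -5.47218408e+00]), 'joint_vel': array([-0.00225268, -0.05679504, -0.04707078,  0.03497304,  0.04064509,
        0.06548793]), 'effort': array([-1.21436358e-03, -8.78846383e+01, -3.81854939e+01,  7.05401273e-02,
        5.33432839e-02, -6.76759487e-05]), 'eef_pos': array([ 0.22808252, -0.58141875,  0.17712983]), 'eef_rot': array([-1.79927877e+02, -6.40612779e-03,  2.14160728e+01]), 'wrist_force': array([ 0.39507459, -0.81660202,  0.42055405]), 'wrist_torque': array([ 0.06792956, -0.01307462,  0.03145597]), 'finger_force': 0.0, 'finger_gap': 0.09109311715937571}
top {'mtx': array([[413.35280515,   0.        , 274.34744614],
       [  0.        , 413.35280515, 213.94042333],
       [  0.        ,   0.        ,   1.        ]]), 'origin': array([0.41881833, 0.01178132, 1.3065584 ]), 'attitude': array([  7.74736033,   0.49902105, -89.20649756])}
top fixture [236.3 221.1] 0.97 [0.5719 0.1465]
top seat [240.6 217.4] 0.93 [0.5794 0.1297]
top seat [237. 228.] 0.75 [0.5462
[... 1591 characters left out ...]
79]
side key [230.8 202. ] 0.86 [ 0.7375 -0.2375]
side key [318. 231.] 0.61 [ 0.4531 -0.0842]
side stand_hole [268.  207.5] 0.77 [ 0.6064 -0.1215]
side stand_hole [190.4 271.4] 0.53 [0.7733 0.2163]
side stand [270.8 222.9] 0.88 [ 0.5986 -0.1347]
side ring_gauge [201.  238.9] 0.62 [ 0.7963 -0.0266]
side v_block [191.5 270. ] 0.63 [0.793  0.1274]
side v_block [278.1 173.2] 0.26 [ 0.599  -0.4843]
side datum_sphere [217.2 219.6] 0.81 [ 0.7667 -0.1398]
side gauge_case [302.7 368.9] 0.92 [0.4839 0.4588]
side pendant [275.3 174. ] 0.58 [ 0.6087 -0.4768]
side screwdriver [341.1 188.2] 0.52 [ 0.3732 -0.3867]
side flask [216.9 338.7] 0.63 [0.682  0.3826]
side flask [267.9 206.6] 0.19 [ 0.6159 -0.2355]
```

View pics/top0.png

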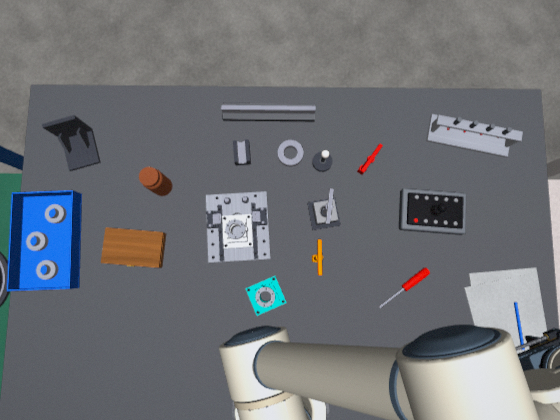

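View pics/side0.png

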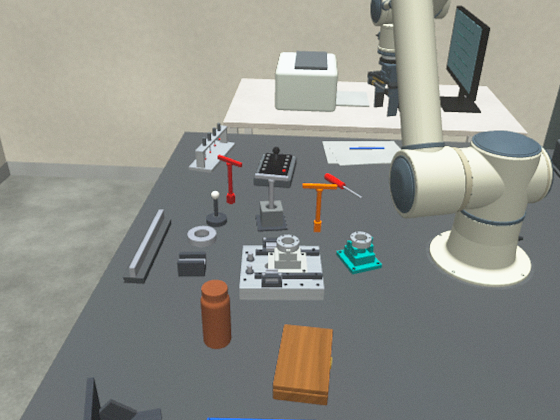

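Top view: fixture with housing at about (237,228), the steel key in its stand at (325,212). The orange key (319,257), red key (370,158) and turquoise housing (266,297) are look-alikes. Next I go above the stand with the wrist camera.

```bash
cat >> h.py <<'E'
def goto(p,yaw,s=None):
    s=s or state(); Rc=R.from_euler('xyz',s["eef_rot"],degrees=True)
    Rt=R.from_euler('xyz',[180,0,yaw],degrees=True)
    print("lin",np.round(Rc.inv().apply(np.array(p)-s["eef_pos"])*1e3,1),"dr",np.round((Rc.inv()*Rt).as_rotvec(degrees=True),1),"clock",round(s["clock"],2))
def camtool(f):
    s=state(); Rc=R.from_euler('xyz',s["eef_rot"],degrees=True)
    return Rc.inv().apply(np.array(f["origin"])-s["eef_pos"])
E
python3 - <<'E'
from h import *
f=grab_frame("wrist"); print(camtool(f),f["attitude"],f["mtx"][0])
goto([.50,-.13,.40],0)
goto([.50,-.13,.40],90)
E
```

```text
[ 0.08449358  0.00118767 -0.20640518] [-1.73293582e+01  1.23248040e-02 -6.85302955e+01] [376.73883155   0.         277.66077258]
lin [ 418.  -321.4 -222.3] dr [-0.  -0.  21.4] clock 1.55
lin [ 418.  -321.4 -222.3] dr [ -0.   -0.  -68.6] clock 1.55
```

>>> {"name": "arm_command", "arguments": {
  "linear": [
    [30,-20,-25],
    [60,-40,-50],
    [91,-61,-75],
    [121,-82,-100],
    [152,-102,-125],
    [182,-123,-150],
    [212,-143,-175],
    [243,-164,-200]
  ],
  "dr": [
    [0,0,0],
    [0,0,0],
    [0,0,0],
    [0,0,0],
    [0,0,0],
    [0,0,0],
    [0,0,0],
    [0,0,0]
  ]
}}

```text
clock: 2.22
eef_pos: [0.3849, -0.3535, 0.367]
eef_rot: [180.0, -0.0, 21.4]
wrist_force: [1.4, -0.8, -1.0]
finger_gap: 0.0913
finger_force: 0.0
```

>>> {"name": "arm_command", "arguments": {
  "linear": [
    [35,-23,0],
    [70,-46,0],
    [105,-70,0],
    [140,-94,0],
    [175,-117,0],
    [210,-140,0],
    [242,-163,0],
    [242,-163,0]
  ],
  "dr": [
    [0,0,3],
    [0,0,6],
    [0,0,9],
    [0,0,12],
    [0,0,15],
    [0,0,18],
    [0,0,21.4],
    [0,0,21.4]
  ]
}}

```text
clock: 2.88
eef_pos: [0.553, -0.1093, 0.3653]
eef_rot: [-179.9, -0.0, 0.0]
wrist_force: [-1.5, 0.5, -0.3]
finger_gap: 0.0912
finger_force: 0.0
```

```bash
cat > look.py <<'E'
import sys
from h import *
f=grab_frame("wrist"); cv2.imwrite(f"pics/{sys.argv[1]}.png",f["pixels"])
s=state(); print(s["clock"],s["eef_pos"],s["eef_rot"],f["origin"],f["attitude"])
Z=dict(fixture=0,seat=.036,bore_top=.116,housing=.036,key=.01,stand_hole=.062,stand=0,stem_top=.032)
for t in sys.argv[2:]:
    for d in place_of("wrist",t)[:3]: print(t,np.round(d["pixel"],1),round(d["conf"],2),np.round(onplane(f,d["pixel"],Z[t])[:2],4))
E
python3 look.py w1 key stand stand_hole fixture seat bore_top
```

```text
2.9333 [ 0.55157702 -0.11190471  0.3652941 ] [-1.79962835e+02  9.75893925e-03  2.14507948e-01] [ 0.63781315 -0.11087366  0.57171068] [-17.30028949   0.12172471 -89.91624197]
key [292.9 118.5] 0.87 [ 0.5952 -0.1319]
key [380.4   9.2] 0.84 [ 0.7389 -0.2475]
key [278.2 205.6] 0.62 [ 0.4622 -0.1108]
stand [294.2 114. ] 0.69 [ 0.601  -0.1342]
stand_hole [294.2 119.8] 0.75 [ 0.5975 -0.1317]
fixture [108.8 128.3] 0.96 [0.5797 0.1428]
seat [ 96.8 128.2] 0.78 [0.5834 0.1437]
bore_top [ 79.6 175.7] 0.92 [0.5336 0.1352]
```

View pics/w1.png

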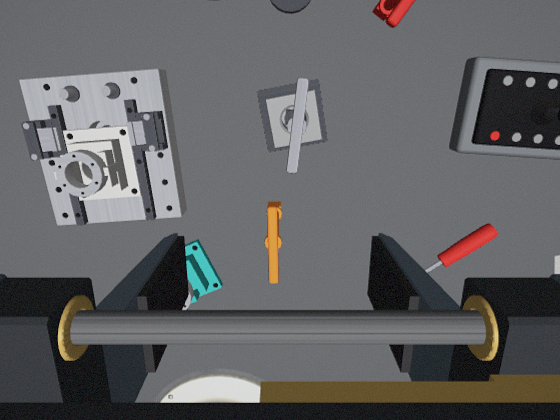

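The wrist view shows the fixture with corners at about (21,80), (160,69), (182,218), (57,224). The key bar runs from (302,80) to (292,172).

```bash
python3 - <<'E'
from h import *
f=grab_frame("wrist")
P=lambda c,r,z:onplane(f,(c,r),z)[:2]
tl,tr,br,bl=[P(c,r,.036) for c,r in ((21,80),(160,69),(182,218),(57,224))]
an=lambda v:np.degrees(np.arctan2(v[1],v[0]))
print(tl,tr,br,bl,[np.linalg.norm(v) for v in (tl-tr,tr-br,br-bl,bl-tl)])
print("yaw",an(tl-tr)-90,an(tr-br),an(bl-br)-90,an(tl-bl))
a,b=P(302,80,.167),P(292,172,.167); print("bar",a,b,(a+b)/2,np.linalg.norm(a-b),an(a-b))
m=outline_of("wrist","fixture")[0]; q=cv2.minAreaRect(cv2.findContours(m["mask"].astype(np.uint8),0,2)[0][0])
m=outline_of("wrist","key")[0]["mask"]; ys,xs=np.nonzero(m); 
pts=np.array([P(c,r,.167) for c,r in zip(xs,ys)]); print(m.sum(),pts.min(0),pts.max(0))
goto([.46,.12,.30],0)
E
```

```text
[0.64456841 0.2292908 ] [0.65852557 0.04020176] [0.44714867 0.02674425] [0.43755694 0.21680097] [np.float64(0.18960345021094271), np.float64(0.21180485559782578), np.float64(0.19029859630954127), np.float64(0.20738791223920075)]
yaw 4.2214946464834355 3.642872056601089 2.8891364502471077 3.452699295478677
bar [ 0.64209177 -0.14229982] [ 0.5463381  -0.13316016] [ 0.59421493 -0.13772999] 0.09618886403909051 -5.452349990047536
589 [ 0.6950438  -0.23931158] [ 0.71520854 -0.20393296]
lin [ -90.1 -235.8   65.8] dr [ 0.  -0.  -0.1] clock 3.38
```

>>> {"name": "arm_command", "arguments": {
  "linear": [
    [-8,-36,7],
    [-16,-72,14],
    [-24,-108,21],
    [-32,-144,28],
    [-40,-180,35],
    [-50,-225,45],
    [-50,-240,45],
    [-50,-240,45]
  ],
  "dr": [
    [0,0,0],
    [0,0,0],
    [0,0,0],
    [0,0,0],
    [0,0,0],
    [0,0,0],
    [0,0,0],
    [0,0,0]
  ]
}}

```text
clock: 4.05
eef_pos: [0.499, 0.1281, 0.3203]
eef_rot: [-179.9, 0.0, 0.2]
wrist_force: [0.3, -1.4, 0.6]
finger_gap: 0.0913
finger_force: 0.0
```

```bash
python3 look.py w2 fixture seat bore_top housing
```

```text
4.1 [0.49964585 0.12632825 0.32057385] [-1.79993194e+02  1.22580688e-02  1.65445819e-01] [0.58415829 0.12701939 0.52659937] [-1.73808914e+01  6.56866251e-02 -8.97564446e+01]
fixture [269.1  93.7] 0.76 [0.5759 0.1391]
fixture [269.3  89.9] 0.74 [0.5808 0.1388]
seat [268.7  89.2] 0.88 [0.5818 0.1387]
bore_top [339.6 278.5] 0.65 [0.3626 0.0512]
housing [330.5 252.4] 0.88 [0.3607 0.0516]
housing [268.6 130.1] 0.6 [0.5316 0.139 ]
```

View pics/w2.png

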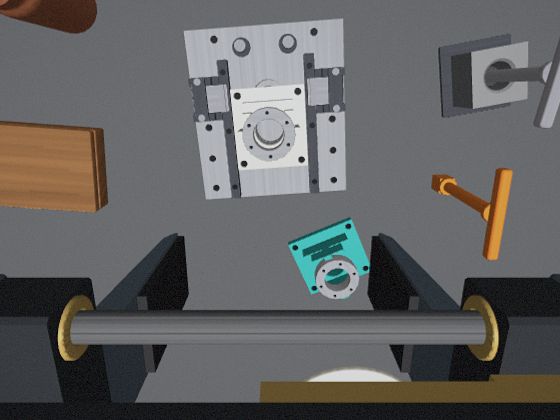

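This view has plate corners (184,31), (342,19), (346,190), (206,199), boss mouth about (269,131), and stop pins at (241,46) and (288,43).

```bash
python3 - <<'E'
from h import *
f=grab_frame("wrist")
P=lambda c,r,z:onplane(f,(c,r),z)[:2]
c4=[P(c,r,.036) for c,r in ((184,31),(342,19),(346,190),(206,199))]
tl,tr,br,bl=c4
an=lambda v:np.degrees(np.arctan2(v[1],v[0]))
print([np.linalg.norm(v) for v in (tl-tr,tr-br,br-bl,bl-tl)],"yaw",an(tl-tr)-90,an(tr-br),an(bl-br)-90,an(tl-bl))
y=np.radians(3.6);ux=np.array([np.cos(y),np.sin(y)])
print("origin",np.mean(c4,0)+.025*ux)
a,b=P(241,44,.058),P(288,41,.058); print("pins",a,b,(a+b)/2-.057*ux,an(a-b)-90)
print("bore",P(269,131.5,.116))
u=ux;s=state()
sx=np.array([.580,.1385])
t=sx-u*(.062+.034+.022+.012); print(t)
goto([*t,.20],3.6)
E
```

```text
[np.float64(0.1884093412714278), np.float64(0.20996851620613446), np.float64(0.18998540778434997), np.float64(0.20950477370295176)] yaw 3.952396023366404 4.375570071849074 3.8142671325205697 3.9456281228183494
origin [0.57690284 0.13439192]
pins [0.63344678 0.16480164] [0.63662704 0.11072265] [0.57814938 0.13418308] 3.3655566511775703
bore [0.54034803 0.13193841]
[0.45025653 0.13033723]
lin [-50.3  -6.5 120.8] dr [ 0.  -0.  -3.7] clock 4.35
```

>>> {"name": "arm_command", "arguments": {
  "linear": [
    [-24,-1,38],
    [-24,-1,76],
    [-24,-1,114],
    [-24,-1,152],
    [-24,-1,190],
    [-24,-1,228],
    [-24,-1,262],
    [-24,-1,264]
  ],
  "dr": [
    [0,0,-3.7],
    [0,0,-3.7],
    [0,0,-3.7],
    [0,0,-3.7],
    [0,0,-3.7],
    [0,0,-3.7],
    [0,0,-3.7],
    [0,0,-3.7]
  ],
  "hand": 0
}}

```text
clock: 5.02
eef_pos: [0.4731, 0.1246, 0.0521]
eef_rot: [180.0, 0.4, 3.6]
wrist_force: [-1.9, 0.0, -0.7]
finger_gap: 0.0406
finger_force: 0.0
```

>>> {"name": "arm_command", "arguments": {
  "linear": [
    [3,0,0],
    [6,0,0],
    [10,0,0],
    [15,0,0],
    [20,0,0],
    [25,0,0],
    [30,0,0],
    [34,0,0]
  ],
  "dr": [
    [0,0,0],
    [0,0,0],
    [0,0,0],
    [0,0,0],
    [0,0,0],
    [0,0,0],
    [0,0,0],
    [0,0,0]
  ]
}}

```text
clock: 5.68
eef_pos: [0.5096, 0.1286, 0.0577]
eef_rot: [-180.0, 0.1, 3.7]
wrist_force: [-9.1, 4.2, 1.7]
finger_gap: 0.0006
finger_force: 4.3
```

>>> {"name": "arm_command", "arguments": {
  "linear": [
    [1,0,0],
    [2,0,0],
    [3,0,0],
    [4,0,0],
    [5,0,0],
    [6,0,0],
    [7,0,0],
    [8,0,0]
  ],
  "dr": [
    [0,0,0],
    [0,0,0],
    [0,0,0],
    [0,0,0],
    [0,0,0],
    [0,0,0],
    [0,0,0],
    [0,0,0]
  ]
}}

```text
clock: 6.35
eef_pos: [0.5176, 0.129, 0.0577]
eef_rot: [-180.0, 0.0, 3.7]
wrist_force: [-7.4, 3.3, -0.7]
finger_gap: 0.0005
finger_force: 3.4
```

>>> {"name": "arm_command", "arguments": {
  "linear": [
    [1,0,0],
    [2,0,0],
    [3,0,0],
    [4,0,0],
    [5,0,0],
    [5.5,0,0],
    [6,0,0],
    [6.5,0,0]
  ],
  "dr": [
    [0,0,0],
    [0,0,0],
    [0,0,0],
    [0,0,0],
    [0,0,0],
    [0,0,0],
    [0,0,0],
    [0,0,0]
  ]
}}

```text
clock: 7.02
eef_pos: [0.5239, 0.1294, 0.0577]
eef_rot: [-180.0, 0.1, 3.7]
wrist_force: [-8.2, 3.6, 1.6]
finger_gap: 0.0004
finger_force: 3.6
```

>>> {"name": "arm_command", "arguments": {
  "linear": [
    [0.4,0,0],
    [0.8,0,0],
    [1.2,0,0],
    [1.6,0,0],
    [2,0,0],
    [2.4,0,0],
    [2.7,0,0],
    [3,0,0]
  ],
  "dr": [
    [0,0,0],
    [0,0,0],
    [0,0,0],
    [0,0,0],
    [0,0,0],
    [0,0,0],
    [0,0,0],
    [0,0,0]
  ]
}}

```text
clock: 7.68
eef_pos: [0.5269, 0.1296, 0.0577]
eef_rot: [-180.0, 0.1, 3.7]
wrist_force: [-7.9, 4.8, 0.5]
finger_gap: 0.0009
finger_force: 3.7
```

>>> {"name": "arm_command", "arguments": {
  "linear": [
    [0.5,0,0],
    [1,0,0],
    [1.5,0,0],
    [2,0,0],
    [2.5,0,0],
    [3,0,0],
    [3.5,0,0],
    [4,0,0]
  ],
  "dr": [
    [0,0,0],
    [0,0,0],
    [0,0,0],
    [0,0,0],
    [0,0,0],
    [0,0,0],
    [0,0,0],
    [0,0,0]
  ]
}}

```text
clock: 8.35
eef_pos: [0.5309, 0.1299, 0.0577]
eef_rot: [-180.0, 0.1, 3.7]
wrist_force: [-6.8, 3.2, 1.2]
finger_gap: 0.0001
finger_force: 3.8
```

>>> {"name": "arm_command", "arguments": {
  "linear": [
    [0.4,0,0],
    [0.8,0,0],
    [1.2,0,0],
    [1.6,0,0],
    [2,0,0],
    [2.3,0,0],
    [2.6,0,0],
    [3,0,0]
  ],
  "dr": [
    [0,0,0],
    [0,0,0],
    [0,0,0],
    [0,0,0],
    [0,0,0],
    [0,0,0],
    [0,0,0],
    [0,0,0]
  ]
}}

```text
clock: 9.02
eef_pos: [0.5313, 0.13, 0.0576]
eef_rot: [-180.0, 0.3, 3.7]
wrist_force: [-22.3, 2.6, 16.1]
finger_gap: 0.0001
finger_force: 11.4
```

```bash
python3 - <<'E'
from h import *
f=grab_frame("wrist"); g=grab_frame("top")
print(state()["eef_pos"],state()["wrist_force"])
cv2.imwrite("pics/w3.png",np.vstack([f["pixels"][:300],cv2.resize(g["pixels"][180:275,190:290],(400,380),interpolation=cv2.INTER_CUBIC)[:290].copy() if 0 else cv2.copyMakeBorder(cv2.resize(g["pixels"][185:265,195:285],(315,280),interpolation=cv2.INTER_CUBIC),0,0,0,245,0)]))
E
```

```text
[0.53126956 0.12998044 0.05766511] [-21.61117409   3.37679889  14.25347395]
```

View pics/w3.png

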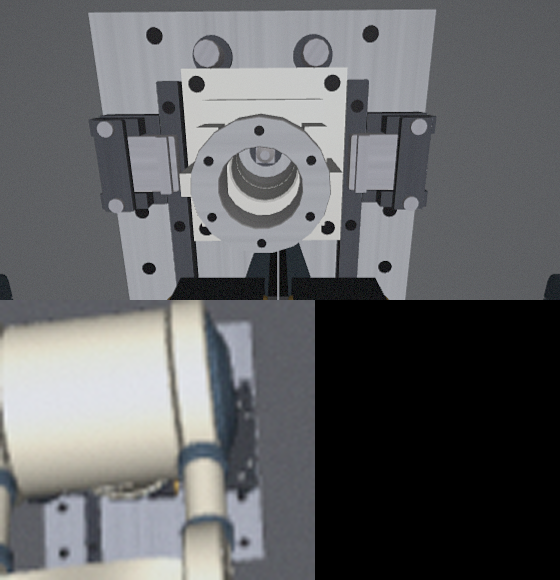

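The housing sits against both stop pins, with boss centre about (260,184) and stem visible at (264,155). I give it a slight firm push, back off, rise, and measure from above.

>>> {"name": "arm_command", "arguments": {
  "linear": [
    [0.5,0,0],
    [1,0,0],
    [1,0,0],
    [1,0,0],
    [-2,0,0],
    [-8,0,0],
    [-16,0,0],
    [-22,0,0]
  ],
  "dr": [
    [0,0,0],
    [0,0,0],
    [0,0,0],
    [0,0,0],
    [0,0,0],
    [0,0,0],
    [0,0,0],
    [0,0,0]
  ]
}}

```text
clock: 9.78
eef_pos: [0.5126, 0.1283, 0.0575]
eef_rot: [-180.0, -0.1, 3.7]
wrist_force: [-0.1, -0.1, 0.2]
finger_gap: 0.0005
finger_force: 0.0
```

>>> {"name": "arm_command", "arguments": {
  "linear": [
    [0,0,-30],
    [0,0,-70],
    [0,0,-110],
    [12,0,-150],
    [24,0,-175],
    [24,0,-182],
    [24,0,-182],
    [24,0,-182]
  ],
  "dr": [
    [0,0,0],
    [0,0,0],
    [0,0,0],
    [0,0,0],
    [0,0,0],
    [0,0,0],
    [0,0,0],
    [0,0,0]
  ],
  "hand": 1
}}

```text
clock: 10.45
eef_pos: [0.5359, 0.1298, 0.2381]
eef_rot: [-180.0, 0.0, 3.7]
wrist_force: [-0.9, -1.0, -0.7]
finger_gap: 0.0512
finger_force: 0.0
```

```bash
python3 look.py w4 bore_top stem_top seat fixture; python3 - <<'E'
import cv2
a=cv2.imread("pics/w4.png"); cv2.imwrite("pics/w4c.png",cv2.resize(a[0:230,150:400],(800,736)[:2] if 0 else (650,598),interpolation=cv2.INTER_CUBIC))
E
```

```text
10.5 [0.53531748 0.12969028 0.2373944 ] [1.79991591e+02 1.13538753e-01 3.71655403e+00] [0.62071478 0.13402243 0.44449624] [-1.73527496e+01  9.98264988e-03 -8.62334431e+01]
bore_top [269.1 140.7] 0.72 [0.5763 0.1386]
bore_top [338.8 346.7] 0.64 [0.3693 0.0541]
stem_top [267.7 129.1] 0.62 [0.5772 0.142 ]
seat [270.3 129.8] 0.72 [0.5771 0.1391]
fixture [269.3 127.9] 0.77 [0.5753 0.1408]
```

View pics/w4c.png

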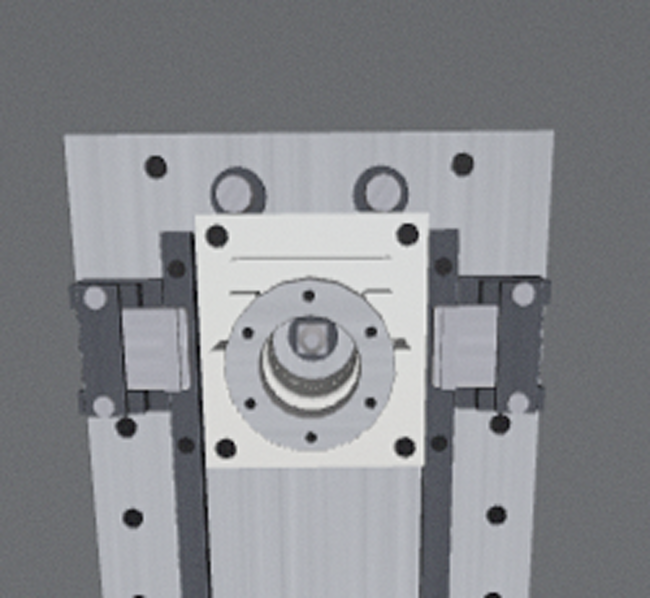

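Bore centre is about (269.6,140.2) and stem about (270,130.4) in the full picture, putting the seat near (0.577, 0.139). The toes are back. Now to the key.

>>> {"name": "arm_command", "arguments": {
  "linear": [
    [-5,38,-20],
    [-10,76,-40],
    [-15,114,-62],
    [-20,152,-62],
    [-25,190,-62],
    [-33,228,-62],
    [-33,263,-62],
    [-33,263,-62]
  ],
  "dr": [
    [0,0,1.5],
    [0,0,3],
    [0,0,4.5],
    [0,0,6],
    [0,0,7.5],
    [0,0,9.2],
    [0,0,9.2],
    [0,0,9.2]
  ],
  "hand": 1
}}

```text
clock: 11.37
eef_pos: [0.5202, -0.1401, 0.2999]
eef_rot: [179.9, 0.0, -5.7]
wrist_force: [-0.5, 0.9, -0.2]
finger_gap: 0.0909
finger_force: 0.0
```

```bash
sleep 0; python3 - <<'E'
from h import *
for i in range(6): f=grab_frame("top")
E
python3 look.py w5 key stand_hole stand; python3 - <<'E'
import cv2
a=cv2.imread("pics/w5.png"); cv2.imwrite("pics/w5c.png",cv2.resize(a[20:220,170:400],(690,600),interpolation=cv2.INTER_CUBIC))
E
```

```text
11.7167 [ 0.52064224 -0.13367297  0.30058273] [-1.79991162e+02  1.01064889e-02 -5.39681995e+00] [ 0.6052421  -0.14293897  0.50683006] [-1.73581150e+01  2.76825261e-02 -9.53517312e+01]
key [260.1 201. ] 0.83 [ 0.4589 -0.1047]
key [269.7  93.2] 0.61 [ 0.5993 -0.132 ]
key [270.7  92.2] 0.15 [ 0.6004 -0.1334]
stand_hole [265.4  92.6] 0.65 [ 0.601  -0.1284]
stand [274.3  95.1] 0.89 [ 0.5963 -0.1375]
```

View pics/w5c.png

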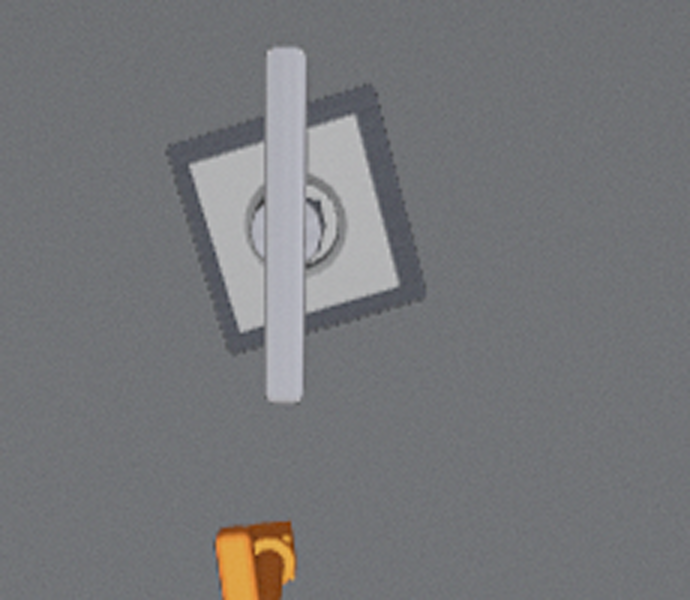

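Bar ends are at about (265.2,35.7) and (265,154.3). Under the bar there is a neck about 22 mm wide, so I must grip the bar only. The hole mouth is at about (268.7,94.7).

```bash
python3 - <<'E'
from h import *
f=grab_frame("wrist"); s=state(); print(s["eef_pos"])
P=lambda c,r,z:onplane(f,(c,r),z)[:2]
a,b=P(265.2,35.7,.167),P(265,154.3,.167);m=(a+b)/2
print(a,b,m,np.linalg.norm(a-b),np.degrees(np.arctan2(*(a-b)[::-1]))); print("hole",P(268.7,94.7,.062))
print(s["clock"]); goto([*m,.20],np.degrees(np.arctan2(*(a-b)[::-1])))
E
```

```text
[ 0.52066486 -0.13417383  0.30071929]
[ 0.64716201 -0.13676619] [ 0.54884549 -0.12637121] [ 0.59800375 -0.1315687 ] 0.09886452894960975 -6.035439879090895
hole [ 0.5985995  -0.13235526]
11.9167
lin [ 76.7  -9.9 100.7] dr [-0.  -0.   0.6] clock 11.92
```

>>> {"name": "arm_command", "arguments": {
  "linear": [
    [25,-3,15],
    [50,-7,40],
    [77,-10,70],
    [77,-10,100],
    [77,-10,125],
    [77,-10,140],
    [77,-10,146],
    [77,-10,146]
  ],
  "dr": [
    [0,0,0.6],
    [0,0,0.6],
    [0,0,0.6],
    [0,0,0.6],
    [0,0,0.6],
    [0,0,0.6],
    [0,0,0.6],
    [0,0,0.6]
  ]
}}

```text
clock: 12.58
eef_pos: [0.5976, -0.1317, 0.1535]
eef_rot: [-180.0, 0.1, -6.1]
wrist_force: [-0.3, 1.4, 0.5]
finger_gap: 0.091
finger_force: 0.0
```

>>> {"name": "arm_command", "arguments": {
  "linear": [
    [0,0,0],
    [0,0,0],
    [0,0,0],
    [0,0,0],
    [0,0,0],
    [0,0,0],
    [0,0,0],
    [0,0,0]
  ],
  "dr": [
    [0,0,0],
    [0,0,0],
    [0,0,0],
    [0,0,0],
    [0,0,0],
    [0,0,0],
    [0,0,0],
    [0,0,0]
  ],
  "hand": 0,
  "force": 40
}}

```text
clock: 13.25
eef_pos: [0.5982, -0.1322, 0.1548]
eef_rot: [180.0, -0.0, -6.1]
wrist_force: [0.5, -0.3, 0.8]
finger_gap: 0.0408
finger_force: 0.0
```

>>> {"name": "arm_command", "arguments": {
  "linear": [
    [0,0,0],
    [0,0,0],
    [0,0,0],
    [0,0,0],
    [0,0,0],
    [0,0,0],
    [0,0,0],
    [0,0,0]
  ],
  "dr": [
    [0,0,0],
    [0,0,0],
    [0,0,0],
    [0,0,0],
    [0,0,0],
    [0,0,0],
    [0,0,0],
    [0,0,0]
  ]
}}

```text
clock: 13.92
eef_pos: [0.5982, -0.1321, 0.1547]
eef_rot: [180.0, -0.0, -6.1]
wrist_force: [-1.5, -0.1, 0.4]
finger_gap: 0.0004
finger_force: 0.0
```

```bash
python3 - <<'E'
from h import *
f=grab_frame("wrist"); g=grab_frame("side")
cv2.imwrite("pics/w6.png",np.hstack([cv2.resize(f["pixels"],(400,300)),cv2.resize(g["pixels"][150:255,210:350],(400,300),interpolation=cv2.INTER_CUBIC)]))
print(state()["finger_gap"],state()["finger_force"])
E
```

```text
0.0006342755132988138 0.0
```

View pics/w6.png

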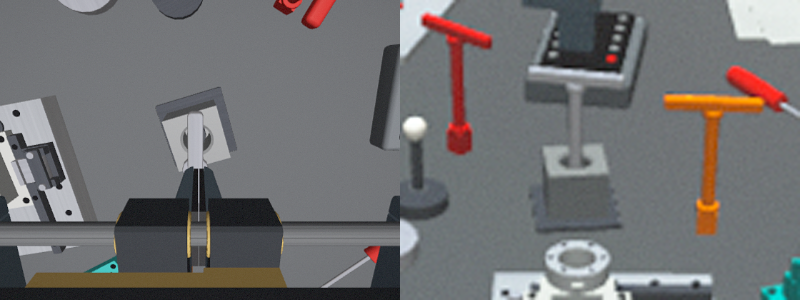

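The fingers shut at the tips without holding the bar. The pads probably start farther back, so I reopen and go 8 mm deeper.

>>> {"name": "arm_command", "arguments": {
  "linear": [
    [0,0,0],
    [0,0,0],
    [0,0,0],
    [0,0,0],
    [0,0,0],
    [0,0,0],
    [0,0,0],
    [0,0,0]
  ],
  "dr": [
    [0,0,0],
    [0,0,0],
    [0,0,0],
    [0,0,0],
    [0,0,0],
    [0,0,0],
    [0,0,0],
    [0,0,0]
  ],
  "hand": 0.6
}}

```text
clock: 14.68
eef_pos: [0.5982, -0.1321, 0.1546]
eef_rot: [-180.0, 0.0, -6.1]
wrist_force: [-0.6, 0.1, 0.4]
finger_gap: 0.0508
finger_force: 0.0
```

>>> {"name": "arm_command", "arguments": {
  "linear": [
    [0,0,2],
    [0,0,4],
    [0,0,6],
    [0,0,8],
    [0,0,8],
    [0,0,8],
    [0,0,8],
    [0,0,8]
  ],
  "dr": [
    [0,0,0],
    [0,0,0],
    [0,0,0],
    [0,0,0],
    [0,0,0],
    [0,0,0],
    [0,0,0],
    [0,0,0]
  ]
}}

```text
clock: 15.35
eef_pos: [0.5983, -0.1322, 0.1467]
eef_rot: [180.0, -0.0, -6.1]
wrist_force: [0.9, -0.2, 0.5]
finger_gap: 0.055
finger_force: 0.0
```

>>> {"name": "arm_command", "arguments": {
  "linear": [
    [0,0,0],
    [0,0,0],
    [0,0,0],
    [0,0,0],
    [0,0,0],
    [0,0,0],
    [0,0,0],
    [0,0,0]
  ],
  "dr": [
    [0,0,0],
    [0,0,0],
    [0,0,0],
    [0,0,0],
    [0,0,0],
    [0,0,0],
    [0,0,0],
    [0,0,0]
  ],
  "hand": 0,
  "force": 20
}}

```text
clock: 16.02
eef_pos: [0.5982, -0.1322, 0.1467]
eef_rot: [-180.0, 0.0, -6.1]
wrist_force: [-0.9, 1.0, -0.3]
finger_gap: 0.0041
finger_force: 0.0
```

```bash
python3 - <<'E'
from h import *
g=grab_frame("side"); s=state(); print(s["finger_gap"],s["finger_force"],grip_point_offset if not callable(grip_point_offset) else grip_point_offset())
A=R.from_euler('xyz',g["attitude"],degrees=True)
def pj(p):
    c=A.inv().apply(np.array(p)-g["origin"]); u=g["mtx"]@np.array([c[0],-c[1],-c[2]]); return u[:2]/u[2]
im=cv2.resize(g["pixels"][140:240,220:340],(720,600),interpolation=cv2.INTER_CUBIC)
for p,col in ((s["eef_pos"],(0,0,255)),([.648,-.1375,.160],(0,255,0)),([.548,-.127,.160],(0,255,0)),([.598,-.132,.062],(255,0,0))):
    q=(pj(p)-[220,140])*6; print(pj(p)); cv2.circle(im,tuple(int(v) for v in q),4,col,-1)
cv2.imwrite("pics/s7.png",im)
E
```

```text
0.0009902956838023207 0.0 0.0188
[271.17617685 180.98407606]
[254.54932473 175.4412409 ]
[288.1485951  178.42275848]
[271.05302552 205.9182063 ]
```

View pics/s7.png

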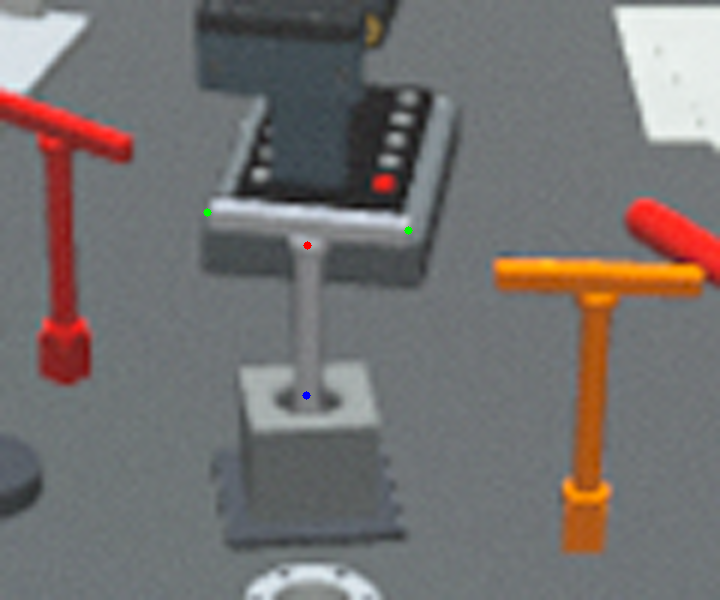

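The side view shows the finger tips (crop row 188) ending above the bar (crop row about 203), so they are some 28 mm higher than the reported TCP. I open and go lower accordingly.

>>> {"name": "arm_command", "arguments": {
  "linear": [
    [0,0,0],
    [0,0,0],
    [0,0,0],
    [0,0,0],
    [0,0,0],
    [0,0,0],
    [0,0,0],
    [0,0,0]
  ],
  "dr": [
    [0,0,0],
    [0,0,0],
    [0,0,0],
    [0,0,0],
    [0,0,0],
    [0,0,0],
    [0,0,0],
    [0,0,0]
  ],
  "hand": 0.6
}}

```text
clock: 16.73
eef_pos: [0.5982, -0.1321, 0.1467]
eef_rot: [180.0, 0.0, -6.1]
wrist_force: [-0.1, -0.5, 0.1]
finger_gap: 0.0517
finger_force: 0.0
```

>>> {"name": "arm_command", "arguments": {
  "linear": [
    [0,0,4],
    [0,0,8],
    [0,0,12],
    [0,0,16],
    [0,0,20],
    [0,0,23],
    [0,0,23],
    [0,0,23]
  ],
  "dr": [
    [0,0,0],
    [0,0,0],
    [0,0,0],
    [0,0,0],
    [0,0,0],
    [0,0,0],
    [0,0,0],
    [0,0,0]
  ]
}}

```text
clock: 17.4
eef_pos: [0.5981, -0.1321, 0.1234]
eef_rot: [-180.0, 0.0, -6.1]
wrist_force: [-0.4, 0.1, -0.5]
finger_gap: 0.0547
finger_force: 0.0
```

```bash
python3 - <<'E'
from h import *
g=grab_frame("side"); f=grab_frame("wrist"); s=state(); print(s["eef_pos"],s["finger_gap"])
cv2.imwrite("pics/s8.png",np.hstack([cv2.resize(g["pixels"][140:220,230:320],(400,356),interpolation=cv2.INTER_CUBIC),cv2.resize(f["pixels"][60:420,120:440],(316,356))]))
E
```

```text
[ 0.59835711 -0.13219642  0.12382766] 0.054806783831287766
```

View pics/s8.png

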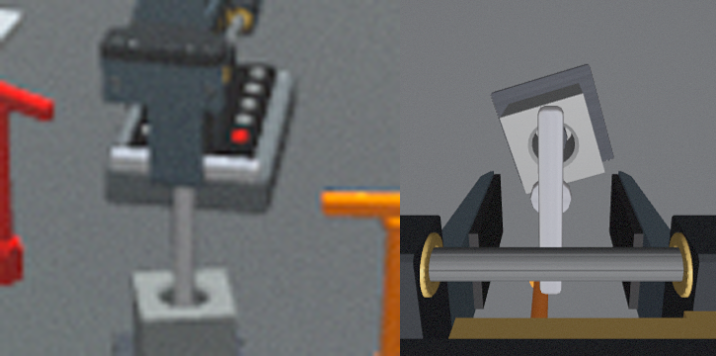

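The finger now spans the bar in the side view (tip row about 185, bar rows 148–175). The wrist view shows the bar centred between the fingers, so I close.

>>> {"name": "arm_command", "arguments": {
  "linear": [
    [0,0,0],
    [0,0,0],
    [0,0,0],
    [0,0,0],
    [0,0,0],
    [0,0,0],
    [0,0,0],
    [0,0,0]
  ],
  "dr": [
    [0,0,0],
    [0,0,0],
    [0,0,0],
    [0,0,0],
    [0,0,0],
    [0,0,0],
    [0,0,0],
    [0,0,0]
  ],
  "hand": 0,
  "force": 40
}}

```text
clock: 18.17
eef_pos: [0.5982, -0.1321, 0.1237]
eef_rot: [-180.0, 0.0, -6.1]
wrist_force: [0.1, 0.9, 0.4]
finger_gap: 0.0113
finger_force: 40.0
```

The bar is held (gap 11.3 mm at 40 N). I lift, carry it over the housing and turn by about 93°.

>>> {"name": "arm_command", "arguments": {
  "linear": [
    [0,0,-15],
    [0,0,-40],
    [0,0,-65],
    [0,0,-90],
    [0,0,-110],
    [0,0,-126],
    [0,0,-126],
    [0,0,-126]
  ],
  "dr": [
    [0,0,0],
    [0,0,0],
    [0,0,0],
    [0,0,-3],
    [0,0,-9],
    [0,0,-15],
    [0,0,-22],
    [0,0,-28]
  ],
  "force": 60
}}

```text
clock: 18.83
eef_pos: [0.5985, -0.1323, 0.2506]
eef_rot: [179.9, -0.1, 22.3]
wrist_force: [0.3, 0.1, -3.5]
finger_gap: 0.0113
finger_force: 60.0
```

>>> {"name": "arm_command", "arguments": {
  "linear": [
    [8,-25,0],
    [18,-58,0],
    [29,-93,0],
    [40,-128,0],
    [51,-163,0],
    [62,-198,0],
    [73,-233,0],
    [81,-259,0]
  ],
  "dr": [
    [0,0,-7],
    [0,0,-14],
    [0,0,-21],
    [0,0,-28],
    [0,0,-35],
    [0,0,-42],
    [0,0,-49],
    [0,0,-55]
  ]
}}

```text
clock: 19.5
eef_pos: [0.5758, 0.1411, 0.2494]
eef_rot: [-180.0, -0.0, 77.3]
wrist_force: [0.7, -0.2, -4.1]
finger_gap: 0.011
finger_force: 60.0
```

```bash
python3 - <<'E'
from h import *
for i in range(4): grab_frame("top")
s=state();print(s["eef_pos"],s["eef_rot"],s["finger_gap"])
goto([.577,.139,.24],86.8)
E
```

```text
[0.5763392  0.13888159 0.2493418 ] [-1.79970280e+02  2.75551469e-02  7.69544550e+01] 0.011743294454046977
lin [0.3 0.6 9.3] dr [-0.   0.  -9.8] clock 19.7
```

>>> {"name": "arm_command", "arguments": {
  "linear": [
    [0,0.5,0],
    [0.3,0.6,0],
    [0.3,0.6,0],
    [0.3,0.6,0],
    [0.3,0.6,0],
    [0.3,0.6,0],
    [0.3,0.6,0],
    [0.3,0.6,0]
  ],
  "dr": [
    [0,0,-5],
    [0,0,-9.8],
    [0,0,-9.8],
    [0,0,-9.8],
    [0,0,-9.8],
    [0,0,-9.8],
    [0,0,-9.8],
    [0,0,-9.8]
  ]
}}

```text
clock: 20.37
eef_pos: [0.5773, 0.1384, 0.2497]
eef_rot: [-180.0, 0.0, 86.7]
wrist_force: [0.0, 0.5, -2.5]
finger_gap: 0.0114
finger_force: 60.0
```

```bash
python3 - <<'E'
from h import *
s=state();print(s["eef_pos"],s["eef_rot"])
kz=s["eef_pos"][2]-.1137
for c in ("wrist","side","top"):
    f=grab_frame(c)
    for t,z in (("key",kz),("bore_top",.116),("seat",.036),("fixture",0),("housing",.036)):
        for d in place_of(c,t)[:2]: print(c,t,np.round(d["pixel"],1),round(d["conf"],2),np.round(onplane(f,d["pixel"],z)[:2],4))
E
```

```text
[0.57733878 0.13839647 0.2496686 ] [-1.79998363e+02  1.70831289e-03  8.66534062e+01]
wrist key [276.  187.5] 0.65 [0.5761 0.1386]
wrist bore_top [278.5 184.3] 0.81 [0.5782 0.1363]
wrist bore_top [ 69.9 263.9] 0.75 [0.3666 0.0669]
wrist seat [277.8 160.2] 0.77 [0.5781 0.1441]
wrist seat [277.4 164.6] 0.59 [0.5773 0.1391]
wrist fixture [277.9 156.2] 0.71 [0.5781 0.1423]
wrist housing [104.6 237.6] 0.86 [0.3652 0.0624]
wrist housing [274.7 166.1] 0.7 [0.5742 0.1376]
side key [230.2 199.8] 0.92 [ 0.7054 -0.0266]
side key [270.2 234. ] 0.66 [0.5795 0.1416]
side bore_top [270.1 240.1] 0.85 [0.5798 0.1392]
side seat [271.1 264.2] 0.79 [0.5773 0.1326]
side fixture [268.1 276.9] 0.76 [0.5844 0.1408]
side housing [358.1 259.9] 0.95 [0.3467 0.0934]
side housing [271. 267.] 0.7 [0.5766 0.1451]
top key [360.5 170.8] 0.67 [ 0.7071 -0.2234]
top key [317.  255.6] 0.59 [ 0.461  -0.0976]
top bore_top [267.  300.2] 0.91 [0.3343 0.0418]
top bore_top [230.5 215.9] 0.54 [0.5733 0.1518]
top fixture [238.3 218.5] 0.61 [0.5803 0.1403]
top fixture [235.9 214.1] 0.35 [0.5943 0.1484]
top housing [266.1 292.6] 0.94 [0.3511 0.0469]
top housing [234.4 216.5] 0.46 [0.5819 0.1491]
```

>>> {"name": "arm_command", "arguments": {
  "linear": [
    [0,0,8],
    [0,0,16],
    [0,0,22],
    [0,0,27],
    [0,0,32],
    [0,0,37],
    [0,0,41],
    [0,0,44]
  ],
  "dr": [
    [0,0,0],
    [0,0,0],
    [0,0,0],
    [0,0,0],
    [0,0,0],
    [0,0,0],
    [0,0,0],
    [0,0,0]
  ]
}}

```text
clock: 21.93
eef_pos: [0.5772, 0.1385, 0.2051]
eef_rot: [-180.0, 0.0, 86.7]
wrist_force: [-0.4, -1.4, -2.6]
finger_gap: 0.0117
finger_force: 60.0
```

>>> {"name": "arm_command", "arguments": {
  "linear": [
    [0,0,7],
    [0,0,14],
    [0,0,21],
    [0,0,28],
    [0,0,35],
    [0,0,42],
    [0,0,48],
    [0,0,53]
  ],
  "dr": [
    [0,0,0],
    [0,0,0],
    [0,0,0],
    [0,0,0],
    [0,0,0],
    [0,0,0],
    [0,0,0],
    [0,0,0]
  ]
}}

```text
clock: 22.6
eef_pos: [0.5772, 0.1385, 0.1518]
eef_rot: [-180.0, 0.0, 86.7]
wrist_force: [0.3, -0.3, -2.3]
finger_gap: 0.011
finger_force: 60.0
```

>>> {"name": "arm_command", "arguments": {
  "linear": [
    [0,0,2],
    [0,0,4],
    [0,0,6],
    [0,0,8],
    [0,0,10],
    [0,0,12],
    [0,0,13],
    [0,0,14]
  ],
  "dr": [
    [0,0,0],
    [0,0,0],
    [0,0,0],
    [0,0,0],
    [0,0,0],
    [0,0,0],
    [0,0,0],
    [0,0,0]
  ]
}}

```text
clock: 23.27
eef_pos: [0.5777, 0.1387, 0.139]
eef_rot: [179.9, -0.0, 86.7]
wrist_force: [1.0, 0.9, 7.1]
finger_gap: 0.0113
finger_force: 60.0
```

Contact is at the cone's base. I nudge along the reaction and wiggle the turn while pressing lightly.

>>> {"name": "arm_command", "arguments": {
  "linear": [
    [0.5,0.5,0],
    [1,1,0.5],
    [1,1,1],
    [1,1,1.5],
    [1,1,2],
    [1,1,2],
    [1,1,2],
    [1,1,2]
  ],
  "dr": [
    [0,0,0],
    [0,0,2],
    [0,0,4],
    [0,0,6],
    [0,0,4],
    [0,0,2],
    [0,0,0],
    [0,0,0]
  ]
}}

```text
clock: 23.93
eef_pos: [0.5784, 0.1396, 0.1366]
eef_rot: [-180.0, -0.0, 86.8]
wrist_force: [-0.4, 1.3, -1.6]
finger_gap: 0.0114
finger_force: 60.0
```

>>> {"name": "arm_command", "arguments": {
  "linear": [
    [0,0,1.5],
    [0,0,3],
    [0,0,4.5],
    [0,0,6],
    [0,0,7.5],
    [0,0,9],
    [0,0,10],
    [0,0,10.5]
  ],
  "dr": [
    [0,0,0],
    [0,0,0],
    [0,0,0],
    [0,0,0],
    [0,0,0],
    [0,0,0],
    [0,0,0],
    [0,0,0]
  ]
}}

```text
clock: 24.6
eef_pos: [0.5783, 0.1395, 0.126]
eef_rot: [-180.0, -0.0, 86.7]
wrist_force: [-0.7, 2.6, -1.9]
finger_gap: 0.0115
finger_force: 60.0
```

>>> {"name": "arm_command", "arguments": {
  "linear": [
    [0,0,0],
    [0,0,0],
    [0,0,0],
    [0,0,0],
    [0,0,0],
    [0,0,0],
    [0,0,0],
    [0,0,0]
  ],
  "dr": [
    [0,0,5],
    [0,0,11],
    [0,0,17],
    [0,0,23],
    [0,0,29],
    [0,0,35],
    [0,0,41],
    [0,0,46]
  ]
}}

```text
clock: 25.27
eef_pos: [0.5781, 0.1392, 0.126]
eef_rot: [180.0, 0.1, 40.4]
wrist_force: [0.1, 0.7, -2.0]
finger_gap: 0.0113
finger_force: 60.0
```

```bash
python3 -c "
from h import *
s=state();print(s['eef_pos'],s['eef_rot'],s['wrist_force'],s['wrist_torque'],s['q'][5],s['finger_gap'])"
```

```text
[0.578094   0.13916038 0.12596189] [1.79999661e+02 5.06432573e-02 4.04065315e+01] [ 0.06341191  0.72843272 -2.0095544 ] [0.09123814 0.26628216 0.16199292] 57.40608619846257 0.011264604060161843
```

>>> {"name": "arm_command", "arguments": {
  "linear": [
    [0,0,0],
    [0,0,0],
    [0,0,0],
    [0,0,0],
    [0,0,0],
    [0,0,0],
    [0,0,0],
    [0,0,0]
  ],
  "dr": [
    [0,0,5],
    [0,0,10],
    [0,0,15],
    [0,0,20],
    [0,0,25],
    [0,0,30],
    [0,0,35],
    [0,0,40]
  ]
}}

```text
clock: 25.93
eef_pos: [0.5776, 0.1391, 0.1259]
eef_rot: [180.0, 0.1, 0.5]
wrist_force: [-3.5, 0.4, -0.4]
finger_gap: 0.0112
finger_force: 60.0
```

```bash
python3 -c "
from h import *
s=state();print(s['eef_pos'],s['eef_rot'],s['wrist_force'],s['wrist_torque'],s['q'][5],s['finger_gap'])"
```

```text
[0.57764444 0.13905794 0.12591812] [1.79956581e+02 8.64218525e-02 4.77932012e-01] [-3.45755609  0.40976257 -0.41895902] [-0.01863003  0.83739099  0.05546227] 97.33565748570095 0.011219115704259989
```

>>> {"name": "arm_command", "arguments": {
  "linear": [
    [0,0,0],
    [0,0,0],
    [0,0,0],
    [0,0,0],
    [0,0,0],
    [0,0,0],
    [0,0,0],
    [0,0,0]
  ],
  "dr": [
    [0,0,1.5],
    [0,0,3],
    [0,0,4.5],
    [0,0,6],
    [0,0,7.5],
    [0,0,9],
    [0,0,10.5],
    [0,0,12]
  ]
}}

```text
clock: 26.6
eef_pos: [0.5775, 0.1391, 0.1259]
eef_rot: [179.9, 0.1, -11.3]
wrist_force: [-3.7, 0.8, -0.9]
finger_gap: 0.0113
finger_force: 60.0
```

```bash
cat > t.py <<'E'
from h import *
for i in range(2): grab_frame("top")
s=state();print(s['eef_pos'],s['eef_rot'],s['wrist_force'],s['wrist_torque'],s['q'][5],s['finger_gap'])
E
python3 t.py
```

```text
[0.57762837 0.13916577 0.12591143] [ 1.79948317e+02  7.78931470e-02 -1.13027980e+01] [-4.06001975 -0.23821161 -2.32463731] [0.11720989 1.07566796 0.37704736] 109.1173468587164 0.011328941574276906
```

>>> {"name": "arm_command", "arguments": {
  "linear": [
    [0,0,0],
    [0,0,0],
    [0,0,0],
    [0,0,0],
    [0,0,0],
    [0,0,0],
    [0,0,0],
    [0,0,0]
  ],
  "dr": [
    [0,0,1],
    [0,0,2],
    [0,0,3],
    [0,0,4],
    [0,0,5],
    [0,0,6],
    [0,0,7],
    [0,0,8]
  ]
}}

```text
clock: 27.37
eef_pos: [0.5782, 0.1395, 0.126]
eef_rot: [180.0, 0.0, -19.4]
wrist_force: [-3.7, 0.8, -4.9]
finger_gap: 0.011
finger_force: 60.1
```

```bash
python3 t.py
```

```text
[0.57817672 0.13947907 0.12600195] [ 1.79990399e+02  2.44170365e-02 -1.93428969e+01] [-4.36318011  1.35057802 -7.43167609] [0.14782029 1.40563493 0.6215122 ] 117.15174567164712 0.01138845124948196
```

Torque has climbed well past the stem's friction, so the stem is at its end stop. I unwind to zero torque before lifting.

>>> {"name": "arm_command", "arguments": {
  "linear": [
    [0,0,0],
    [0,0,0],
    [0,0,0],
    [0,0,0],
    [0,0,0],
    [0,0,0],
    [0,0,0],
    [0,0,0]
  ],
  "dr": [
    [0,0,2],
    [0,0,3],
    [0,0,0],
    [0,0,-4],
    [0,0,-8],
    [0,0,-12],
    [0,0,-15],
    [0,0,-15]
  ]
}}

```text
clock: 28.13
eef_pos: [0.5785, 0.1394, 0.1262]
eef_rot: [-180.0, -0.0, -4.1]
wrist_force: [-4.2, 0.8, -5.6]
finger_gap: 0.0113
finger_force: 60.0
```

```bash
python3 t.py
```

```text
[0.57842901 0.1394439  0.12620576] [-1.79997016e+02 -3.74309024e-03 -4.40772273e+00] [-4.11058369 -0.57072687 -4.59654882] [0.02755922 1.42177752 0.03485504] 102.210407655962 0.011341221137240948
```

>>> {"name": "arm_command", "arguments": {
  "linear": [
    [-0.7,0,-2],
    [-0.7,0,-5],
    [-0.7,0,-8],
    [-0.7,0,-12],
    [-0.7,0,-16],
    [-0.7,0,-20],
    [-0.7,0,-25],
    [-0.7,0,-30]
  ],
  "dr": [
    [0,0,0],
    [0,0,0],
    [0,0,0],
    [0,0,0],
    [0,0,0],
    [0,0,0],
    [0,0,0],
    [0,0,0]
  ]
}}

```text
clock: 28.9
eef_pos: [0.5782, 0.1396, 0.157]
eef_rot: [-180.0, -0.1, -4.3]
wrist_force: [-0.5, -0.9, -3.9]
finger_gap: 0.0113
finger_force: 60.0
```

>>> {"name": "arm_command", "arguments": {
  "linear": [
    [0,0,-8],
    [0,0,-18],
    [0,0,-30],
    [0,0,-45],
    [0,0,-60],
    [0,0,-75],
    [0,0,-88],
    [0,0,-97]
  ],
  "dr": [
    [0,0,0],
    [0,0,0],
    [0,0,0],
    [0,0,0],
    [0,0,0],
    [0,0,0],
    [0,0,0],
    [0,0,0]
  ]
}}

```text
clock: 29.57
eef_pos: [0.5782, 0.1396, 0.2554]
eef_rot: [-180.0, -0.1, -4.3]
wrist_force: [0.2, -0.3, -3.2]
finger_gap: 0.0113
finger_force: 60.0
```

```bash
python3 t.py; python3 - <<'E'
from h import *
s=state(); 
for c in ("wrist","side"):
    f=grab_frame(c)
    cv2.imwrite(f"pics/{c}9.png",f["pixels"])
    for t,z in (("key",s["eef_pos"][2]-.1137),("bore_top",.116),("housing",.036)):
        for d in place_of(c,t)[:2]: print(c,t,np.round(d["pixel"],1),round(d["conf"],2),np.round(onplane(f,d["pixel"],z)[:2],4))
goto([.5985,-.132,.254],-6,s)
E
```

```text
[0.57860859 0.13963601 0.25514923] [-1.79961583e+02 -1.77919651e-01 -4.28504161e+00] [ 1.61040698e-03  2.59414335e-01 -3.07636881e+00] [ 0.04506892 -0.00066328 -0.05480402] 102.10586582780923 0.01133858173794714
wrist key [274.  188.6] 0.65 [0.5795 0.1417]
wrist key [468.8 238. ] 0.56 [ 0.5199 -0.0324]
wrist bore_top [278.8 186.8] 0.78 [0.5743 0.1378]
wrist housing [276.2 190. ] 0.69 [0.5502 0.1424]
wrist housing [276.5 170.9] 0.6 [0.5729 0.1403]
side key [232.3 202.1] 0.81 [ 0.6962 -0.0043]
side key [315.9 230.7] 0.8 [0.4644 0.1246]
side bore_top [359.6 235.2] 0.92 [0.3499 0.0961]
side bore_top [270.5 276.4] 0.75 [0.5669 0.2917]
side housing [270.8 266.8] 0.93 [0.5772 0.1443]
side housing [357.6 257.7] 0.64 [0.3474 0.0832]
lin [ 40.1 269.4   1.1] dr [-0.  -0.2  1.7] clock 29.67
```

```bash
python3 - <<'E'
from h import *
def prof(img,f,z=.055):
    A=R.from_euler('xyz',f["attitude"],degrees=True);y=np.radians(3.9);out=[]
    for ly in range(-72,73,4):
        v=[]
        for lx in (-8,-4,0,4,8):
            p=np.array([.5775+(lx*np.cos(y)-ly*np.sin(y))/1e3,.139+(lx*np.sin(y)+ly*np.cos(y))/1e3,z])
            c=A.inv().apply(p-f["origin"]);u=f["mtx"]@np.array([c[0],-c[1],-c[2]]);u=u[:2]/u[2]
            v.append(img[int(round(u[1])),int(round(u[0]))].mean())
        out.append(int(np.mean(v)))
    return out
f=grab_frame("wrist")
print(list(range(-72,73,4)))
w4=dict(mtx=f["mtx"],origin=np.array([0.62071478,0.13402243,0.44449624]),attitude=[-17.3527496,.009983,-86.2334431])
print(prof(cv2.imread("pics/w4.png"),w4)); print(prof(f["pixels"],f))
E
```

```text
[-72, -68, -64, -60, -56, -52, -48, -44, -40, -36, -32, -28, -24, -20, -16, -12, -8, -4, 0, 4, 8, 12, 16, 20, 24, 28, 32, 36, 40, 44, 48, 52, 56, 60, 64, 68, 72]
[117, 173, 172, 173, 171, 172, 174, 205, 217, 191, 180, 184, 152, 168, 135, 175, 134, 149, 138, 143, 129, 181, 123, 182, 150, 162, 183, 191, 213, 198, 83, 165, 170, 173, 173, 172, 173]
[90, 175, 175, 175, 175, 175, 175, 174, 172, 154, 160, 187, 169, 154, 170, 156, 161, 162, 165, 162, 155, 159, 141, 179, 176, 170, 198, 147, 155, 175, 174, 176, 175, 176, 174, 175, 177]
```

Both toes now reach in to about ±36 mm, so they are over the foot. I carry the key back.

>>> {"name": "arm_command", "arguments": {
  "linear": [
    [4,28,0],
    [9,62,0],
    [15,98,0],
    [20,134,0],
    [25,170,0],
    [31,206,0],
    [36,242,0],
    [40,269.5,0]
  ],
  "dr": [
    [0,0,0],
    [0,0,0],
    [0,0,0],
    [0,0,0],
    [0,0,1],
    [0,0,1],
    [0,0,1.7],
    [0,0,1.7]
  ]
}}

```text
clock: 30.78
eef_pos: [0.5973, -0.135, 0.253]
eef_rot: [180.0, 0.0, -6.1]
wrist_force: [0.9, 0.0, -3.3]
finger_gap: 0.0117
finger_force: 60.0
```

>>> {"name": "arm_command", "arguments": {
  "linear": [
    [0,0,0],
    [0,0,0],
    [0,0,10],
    [0,0,20],
    [0,0,30],
    [0,0,40],
    [0,0,50],
    [0,0,55]
  ],
  "dr": [
    [0,0,0],
    [0,0,0],
    [0,0,0],
    [0,0,0],
    [0,0,0],
    [0,0,0],
    [0,0,0],
    [0,0,0]
  ]
}}

```text
clock: 31.45
eef_pos: [0.5967, -0.1315, 0.1961]
eef_rot: [-180.0, 0.1, -5.9]
wrist_force: [-0.1, 0.2, -2.7]
finger_gap: 0.0113
finger_force: 60.0
```

```bash
python3 t.py; python3 - <<'E'
from h import *
s=state(); 
for c in ("wrist","side"):
    f=grab_frame(c)
    for t,z in (("key",s["eef_pos"][2]-.1137),("stand_hole",.062)):
        for d in place_of(c,t)[:3]: print(c,t,np.round(d["pixel"],1),round(d["conf"],2),np.round(onplane(f,d["pixel"],z)[:2],4))
goto([.5985,-.132,.18],-6)
E
```

```text
[ 0.59683753 -0.13177712  0.19682428] [-1.79972653e+02  1.20251413e-01 -5.96367987e+00] [-0.54182282  1.37586963 -2.9023901 ] [ 0.02252758  0.07718694 -0.01223519] 77.91574446818505 0.011315446271883987
wrist key [277.  191.2] 0.87 [ 0.5947 -0.1322]
side key [231.4 202.4] 0.68 [ 0.7148 -0.1056]
side key [316.1 231.4] 0.67 [0.4616 0.035 ]
side key [270.4 197.6] 0.63 [ 0.6012 -0.1457]
side stand_hole [269.8 207.9] 0.7 [ 0.6008 -0.1196]
lin [ 0.7 -0.4 18.7] dr [ 0.  -0.1  0. ] clock 31.85
```

>>> {"name": "arm_command", "arguments": {
  "linear": [
    [1.5,-0.3,0],
    [1.5,-0.3,5],
    [1.5,-0.3,10],
    [1.5,-0.3,15],
    [1.5,-0.3,20],
    [1.5,-0.3,25],
    [1.5,-0.3,30],
    [1.5,-0.3,35]
  ],
  "dr": [
    [0,0,0],
    [0,0,0],
    [0,0,0],
    [0,0,0],
    [0,0,0],
    [0,0,0],
    [0,0,0],
    [0,0,0]
  ]
}}

```text
clock: 32.52
eef_pos: [0.5989, -0.1321, 0.1625]
eef_rot: [-180.0, 0.0, -6.0]
wrist_force: [0.1, -0.0, -3.3]
finger_gap: 0.0115
finger_force: 60.0
```

>>> {"name": "arm_command", "arguments": {
  "linear": [
    [0,0,5],
    [0,0,10],
    [0,0,15],
    [0,0,20],
    [0,0,25],
    [0,0,30],
    [0,0,33],
    [0,0,35.5]
  ],
  "dr": [
    [0,0,0],
    [0,0,0],
    [0,0,0],
    [0,0,0],
    [0,0,0],
    [0,0,0],
    [0,0,0],
    [0,0,0]
  ]
}}

```text
clock: 33.18
eef_pos: [0.5989, -0.132, 0.1272]
eef_rot: [-180.0, 0.0, -6.0]
wrist_force: [0.1, -0.3, -3.1]
finger_gap: 0.0114
finger_force: 60.0
```

```bash
python3 t.py
```

```text
[ 0.59880211 -0.1320203   0.12725866] [-1.79993065e+02  3.10031388e-02 -5.98364568e+00] [-1.10394917  0.15727944 -2.39473917] [ 0.0203457   0.04673974 -0.01466498] 77.97216156930402 0.011303696486539491
```

Inside the hole with no contact forces. Lower until touching, then release.

>>> {"name": "arm_command", "arguments": {
  "linear": [
    [0,0,0.5],
    [0,0,1],
    [0,0,1.5],
    [0,0,2],
    [0,0,2.5],
    [0,0,3],
    [0,0,3.5],
    [0,0,3.5]
  ],
  "dr": [
    [0,0,0],
    [0,0,0],
    [0,0,0],
    [0,0,0],
    [0,0,0],
    [0,0,0],
    [0,0,0],
    [0,0,0]
  ]
}}

```text
clock: 33.95
eef_pos: [0.5989, -0.132, 0.124]
eef_rot: [-180.0, 0.0, -6.0]
wrist_force: [-0.5, -0.4, -3.2]
finger_gap: 0.0113
finger_force: 60.0
```

>>> {"name": "arm_command", "arguments": {
  "linear": [
    [0,0,0.3],
    [0,0,0.6],
    [0,0,0.9],
    [0,0,1.2],
    [0,0,1.5],
    [0,0,1.7],
    [0,0,1.7],
    [0,0,1.7]
  ],
  "dr": [
    [0,0,0],
    [0,0,0],
    [0,0,0],
    [0,0,0],
    [0,0,0],
    [0,0,0],
    [0,0,0],
    [0,0,0]
  ]
}}

```text
clock: 34.62
eef_pos: [0.5997, -0.1322, 0.1235]
eef_rot: [180.0, -0.1, -6.0]
wrist_force: [-1.0, 0.7, 11.2]
finger_gap: 0.011
finger_force: 60.0
```

>>> {"name": "arm_command", "arguments": {
  "linear": [
    [0,0,-1],
    [0,0,-1],
    [0,0,-1],
    [0,0,-1],
    [0,0,-1],
    [0,0,-1],
    [0,0,-1],
    [0,0,-1]
  ],
  "dr": [
    [0,0,0],
    [0,0,0],
    [0,0,0],
    [0,0,0],
    [0,0,0],
    [0,0,0],
    [0,0,0],
    [0,0,0]
  ]
}}

```text
clock: 35.28
eef_pos: [0.5991, -0.1321, 0.1236]
eef_rot: [180.0, -0.0, -6.0]
wrist_force: [-0.7, -0.1, 5.1]
finger_gap: 0.0113
finger_force: 60.0
```

>>> {"name": "arm_command", "arguments": {
  "linear": [
    [0,0,0],
    [0,0,0],
    [0,0,0],
    [0,0,0],
    [0,0,0],
    [0,0,0],
    [0,0,0],
    [0,0,0]
  ],
  "dr": [
    [0,0,0],
    [0,0,0],
    [0,0,0],
    [0,0,0],
    [0,0,0],
    [0,0,0],
    [0,0,0],
    [0,0,0]
  ],
  "hand": 0.7
}}

```text
clock: 35.95
eef_pos: [0.599, -0.1321, 0.1234]
eef_rot: [-180.0, 0.0, -6.0]
wrist_force: [0.3, 0.2, -0.2]
finger_gap: 0.0619
finger_force: 0.0
```

>>> {"name": "arm_command", "arguments": {
  "linear": [
    [0,0,-4],
    [0,0,-14],
    [0,0,-30],
    [0,0,-55],
    [0,0,-80],
    [0,0,-110],
    [0,0,-140],
    [0,0,-155]
  ],
  "dr": [
    [0,0,0],
    [0,0,0],
    [0,0,0],
    [0,0,0],
    [0,0,0],
    [0,0,0],
    [0,0,0],
    [0,0,0]
  ]
}}

```text
clock: 36.62
eef_pos: [0.6, -0.1324, 0.2834]
eef_rot: [179.9, -0.3, -6.0]
wrist_force: [1.0, 0.2, 0.9]
finger_gap: 0.064
finger_force: 0.0
```

>>> {"name": "arm_command", "arguments": {
  "linear": [
    [-15,0,0],
    [-35,0,0],
    [-55,0,0],
    [-75,0,0],
    [-78,0,0],
    [-78,0,0],
    [-78,0,0],
    [-78,0,0]
  ],
  "dr": [
    [0,0,0],
    [0,0,0],
    [0,0,0],
    [0,0,0],
    [0,0,0],
    [0,0,0],
    [0,0,0],
    [0,0,0]
  ]
}}

```text
clock: 37.28
eef_pos: [0.5223, -0.1241, 0.2788]
eef_rot: [180.0, -0.0, -6.0]
wrist_force: [0.2, 0.6, 0.4]
finger_gap: 0.0639
finger_force: 0.0
```

```bash
python3 look.py w10 key stand_hole stand; python3 - <<'E'
from h import *
f=grab_frame("side"); 
for t,z in (("key",.01),("stand_hole",.062),("bore_top",.116),("datum_sphere",0),("ring_gauge",0)):
    for d in place_of("side",t)[:3]: print(t,np.round(d["pixel"],1),round(d["conf"],2),np.round(onplane(f,d["pixel"],z)[:2],4))
# bright bar in wrist view
a=cv2.imread("pics/w10.png"); g=cv2.cvtColor(a,6); hsv=cv2.cvtColor(a,cv2.COLOR_BGR2HSV)
for d in outline_of("wrist","key")[:3]:
    print(d["conf"],d["box"])
s=cv2.imread("pics/side0.png").astype(int); df=np.abs(s-f["pixels"]).sum(2)
print("side diff around stand", df[165:235,250:292].mean(), (df[165:235,250:292]>60).sum())
E
```

```text
37.3333 [ 0.522221   -0.12407945  0.27853219] [ 1.79998890e+02 -1.86712604e-02 -5.97797143e+00] [ 0.60664571 -0.13414758  0.48523079] [-1.72924771e+01  4.78572503e-03 -9.59280173e+01]
key [278.1  94.5] 0.64 [ 0.599  -0.1339]
key [267.8 205.6] 0.55 [ 0.4603 -0.1058]
stand_hole [271.9  96.5] 0.74 [ 0.5985 -0.127 ]
stand [277.2  93.8] 0.76 [ 0.5998 -0.1328]
key [231.9 203.9] 0.8 [ 0.7322 -0.2253]
key [314.3 230.5] 0.56 [ 0.4641 -0.0861]
stand_hole [270.8 209. ] 0.72 [ 0.5973 -0.1132]
bore_top [359.1 236.8] 0.64 [0.3517 0.1039]
bore_top [271.6 240.4] 0.59 [0.5759 0.1403]
datum_sphere [216.7 219.9] 0.73 [ 0.768  -0.1379]
ring_gauge [202.1 239.7] 0.85 [ 0.7923 -0.0226]
0.89 [249.1, 198.7, 279.8, 300.1]
0.75 [265.4, 31.5, 287.8, 157.6]
side diff around stand 13.207142857142857 31
```

>>> {"name": "arm_command", "arguments": {
  "linear": [
    [-2,-38,0],
    [-4,-76,0],
    [-6,-114,0],
    [-8,-152,10],
    [-10,-190,20],
    [-12,-225,30],
    [-13.6,-254,41],
    [-13.6,-254,41]
  ],
  "dr": [
    [0,0,-2],
    [0,0,-4],
    [0,0,-6],
    [0,0,-8],
    [0,0,-9.7],
    [0,0,-9.7],
    [0,0,-9.7],
    [0,0,-9.7]
  ]
}}

```text
clock: 38.5
eef_pos: [0.5332, 0.1345, 0.2355]
eef_rot: [-179.9, 0.1, 3.9]
wrist_force: [-0.7, -0.5, -1.0]
finger_gap: 0.064
finger_force: 0.0
```

```bash
python3 t.py; python3 - <<'E'
from h import *
for i in range(6): f=grab_frame("wrist")
A0=dict(mtx=f["mtx"],origin=np.array([0.62071478,0.13402243,0.44449624]),attitude=[-17.3527496,.009983,-86.2334431])
def rect(img,f,z):
    A=R.from_euler('xyz',f["attitude"],degrees=True);y=np.radians(3.9)
    def pj(l):
        p=np.array([.5775+(l[0]*np.cos(y)-l[1]*np.sin(y))/1e3,.139+(l[0]*np.sin(y)+l[1]*np.cos(y))/1e3,z])
        c=A.inv().apply(p-f["origin"]);u=f["mtx"]@np.array([c[0],-c[1],-c[2]]);return u[:2]/u[2]
    L=[(80,80),(80,-80),(-80,-80),(-80,80)]
    H=cv2.getPerspectiveTransform(np.float32([pj(l) for l in L]),np.float32([(0,0),(480,0),(480,480),(0,480)]))
    return cv2.cvtColor(cv2.warpPerspective(img,H,(480,480)),6)
a,b=rect(cv2.imread("pics/w4.png"),A0,.048),rect(f["pixels"],f,.048)
# plate/pins reference region vs foot front region
for n,(r0,r1,c0,c1) in dict(pins=(30,95,100,380),plate=(0,70,20,460),foot=(80,150,120,360),boss=(150,340,130,350),rear=(330,420,120,360)).items():
    w=np.float32(b[r0:r1,c0:c1]);sh=cv2.phaseCorrelate(np.float32(a[r0:r1,c0:c1]),w,cv2.createHanningWindow(w.shape[::-1],cv2.CV_32F)); print(n,np.round(np.array(sh[0])/3,2),round(sh[1],2))
print(a[235:245,::15].mean(0).astype(int)); print(b[235:245,::15].mean(0).astype(int))
E
```

```text
[0.53402265 0.13098679 0.23704869] [1.79991278e+02 5.19858403e-02 3.83815642e+00] [ 0.07164988 -0.29387381  0.56833367] [ 0.00889111 -0.00363454  0.0085171 ] 93.72568606935039 0.06389933259144234
pins [-0.28  0.02] 0.71
plate [-0.26  0.08] 0.62
foot [-0.28  0.03] 0.81
boss [-0.19  0.  ] 0.68
rear [-0.58 -0.11] 0.49
[ 86 171 174 174 172 163 105 190 217 148 177 150 165 181 129 137 170 128
 167 163 174 171 170 125 218 150 168 169 175 175 175  82]
[ 84 116 172 171 172 172 173 168 134 144 175 157 149 177 128 138 168 125
 161 160 174 172 169 111 167 172 173 173 172 172 172  83]
```

The housing has not shifted and both toes lie over the foot, so I hand in.

```bash
python3 -c "
from workcell import *
print(sign_off())"
```

```text
the job is handed in; nothing more can be done
None
```

I handed the job in at about 39 s: the housing is home against both stop pins, the stem is turned clockwise to its end stop with both toes over the foot, and the key is back upright in its stand; camera checks of the housing, toes and key agreed, and I checked only two of the other table items for movement.

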